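# Hold the box lid at 45 degrees for tacking the stay

## Robot

A 6-joint arm with a two-finger parallel gripper is mounted at the origin on the work surface. World frame = base frame: x ahead of the robot, y to its left, z up, the work surface at z = 0. Lengths are in m, angles in rad, forces in N, time in s.
With the tool pointing down it reaches from about 0.4 to 0.925 m from the base axis. Payload 3.4 kg.
Tool frame: the origin (TCP) lies at the very end of the fingers, on their centre line; the grasp point (between the pads) lies hold_point_z behind it (hold_point_z is the distance from the TCP to the grasp point, in m); z points along the fingers, y is the line along which they close (so a half turn about z gives the same grasp; the last joint's range is limited). The gripper opens to 85 mm and grips with 20 to 120 N. Pads are 22 mm wide; open, the fingers measure 114 mm over their backs; the gripper's body (76 mm by 85 mm) begins 54 mm behind the grasp point. The pads swing forward as they close: fully open they stand 13 mm farther back than shut.
Start: joints at [-1.355, 0.307, 1.506, -0, 1.328, -0.073], TCP at [0.164, -0.551, 0.231] pointing down, gripper open.
Joint ranges: [-3.12, 3.12], [-1.05, 2.28], [0.14, 2.33], [-1.42, 4.57], [0.1, 2.73], [-2.68, 2.68]. Speed limits (rad/s): [2.57, 2.57, 3.14, 3.14, 3.14, 3.14].

## Interface

Orientations are given as a 3x3 rotation matrix whose columns are the frame's x, y, z axes.
In Python, from cell import read_state, grab_frame, close_job, hold_point_z gives the robot as it stands.
- The arm moves only by the tool step_arm, never from a script. Its argument "plan" is a list of rows, each an object of numbers: "x", "y", "z": the shift along the world's x, y, z in cm; "roll": the turn about the world's z in rad. In form: [{"x": .., "y": .., "z": .., "roll": ..}, ...]. A call has exactly 5 rows; each row is the pose to reach, as a shift and turn from the pose commanded when the call began; what a row does not reach only later rows make up. A row lasts 1/12 s, in which the tool goes at most 41.7 mm and 7.16 degrees, less where a joint would pass 70% of its speed; a pose out of reach is approached as far as the arm can. A call with a gripper value outside its range is refused whole. "hand" is the finger opening in cm, from 0 to 8.54, set as the call begins (left out, the last holds). The fingers move at their own pace and stop on an object; "squeeze" is the grip in N (left out, the last holds). Time passes only in rows, so rows that repeat a pose let the fingers close, or fill a call up. It gives the time, the measured TCP pose, the force, the opening and the grip force at its end, in the units of the state.
- read_state(): the state, without advancing time (a new reading comes with each control period).
- grab_frame(name): name is "scene" or "side" or "wrist"; returns a dict with "image" (400x640x3 uint8, blue, green, red), "camera_matrix" (3x3 intrinsics, pixels), "view" (4x4, takes a point from world to camera coordinates). Camera axes: x right, y down, z forward; pixel columns grow to the right and rows downward; lengths in m; the calibration is good to about 2 mm. A picture is of the moment at which its call begins. There is no depth.
- close_job(): hands the job in; it is judged then, once.
The state is a dict: "time": time; "qpos": joint angles; "qvel": joint speeds; "joint_efforts": joint torques, N m; "ee_pos": TCP position; "ee_rot": TCP orientation; "force": force on the tool from outside, world axes, zero at the start; "moment": the same for the moment, N m; "finger_gap": opening from 0.0 (shut) to 1.0 (fully open); "gripper_force": force on a finger pad.
Only numpy, scipy, OpenCV 4.12 (cv2) and the standard library are available. Lean on these libraries where they do the work, as an engineer would, in place of code of your own. Each camera call takes 0.05 s, during which the arm holds its last target. There are 200 camera calls.

## Task

The welder on the far side of the bench is about to tack the lid stays into the aluminium box. First clear the hammer off its shut lid, laying it flat in the grey tool tray (lay it, do not drop it); then lift the lid by its handle, without letting it fall back, and hold it open at 45 degrees. Finish while holding the lid still at 45 degrees - it falls shut if let go - and leave the spray can, the welding magnet and the steel cup where they are.

Things in the scene. Friction and masses are not known exactly. Their poses are not given: they have to be found in the camera images.
- box: Aluminium sheet-metal box, fixed to the bench, 250 (x) x 320 (y) x 125 mm high, 4 mm walls, open at the top under its lid. Origin: centre of its underside; z up. The piano hinge runs along its -x side (robot side), so the lid's free edge is at +x.
- lid (a joint): Opening angle of the box's lid, rad: 0 shut and level, 0.785 open by 45 degrees; grows as the +x edge rises and swings over towards the hinge (-x) side; range 0 to 1.9. The hinge is free: the lid (about 0.85 kg, some 5 N to lift at the handle) falls shut by its own weight if let go.
- lid_hinge (a point): Middle of the hinge axis, 125 mm above the bench, 128 mm to -x of the box's centre. Axes turn with the lid (lid shut: same as the box's): y along the hinge axis, x from hinge to free edge, z normal to the lid. Lid plate: upper face 5 mm above the axis, 328 mm wide (y), reaching 259 mm from the axis; 16 mm lips folded down at its edges.
- handle: Lid handle: a round steel bar (12 mm diameter, 120 mm long along y) on a leg at each end; origin at the centre of the bar, 205 mm along x and 45 mm along z from lid_hinge, so the bar's axis is 40 mm above the lid's face. Same axes as lid_hinge, turning with the lid.
- hammer_grip (a point): Ball-pein hammer, at first lying flat on the lid: point on its wooden handle's axis, 45 mm behind the head's axis, 14 mm above what it lies on. x: along the handle to the head, z up. Handle 20 mm thick here, swelling to 28 mm, reaches 195 mm back (-x); the head ends 59 mm ahead, is 85 mm long (y -45 to +40), 28 mm thick. 0.33 kg, balance point about 12 mm ahead of this point.
- tray: Low grey sheet-steel tool tray, fixed, 340 (x, long side) x 180 (y) mm outside, walls 28 mm high and 3 mm thick, floor 3 mm thick. Origin: centre of its underside; z up.
- can: Spray can, 65 mm diameter, 170 mm high, standing; origin at the centre of its underside. Bystander, leave alone.
- magnet: Flat steel magnetic welding square, about 90 x 75 x 20 mm; origin at the centre of its underside. Bystander, leave alone.
- rodcup: Open steel cup, 60 mm diameter, 70 mm high; origin at the centre of its underside. Bystander, leave alone.

How it is judged:
By the outcome, as a careful person would: the job done as asked, in the order asked, and still so for the second after the job is handed in, while the arm keeps its last pose, push and grip.
It also fails if it takes over 64 s, if anything falls off the work surface, if the arm or the gripper's body presses on something with over 40 N, if the wrist force passes 120 N, or if a joint passes its speed limit or range.

## Working session

There is one attempt and no reset: what is moved stays moved. The work goes in short steps, Python scripts to look and compute and a tool call to move; the robot and the scene stay as the last step left them, time stands still between calls to the robot, and variables do not carry over. Pictures are saved under pics/ and viewed, at most 10 in all, crops included, and the job is handed in when it is done.

Besides the shell and the picture viewer there is one more tool, called after "Emit:" as name(argument=value, ...) on one line, values as JSON. step_arm: Moves the arm, as the interface text tells. Its arguments: {"type":"object","properties":{"plan":{"type":"array"},"hand":{"type":"number"},"squeeze":{"type":"number"}},"required":["plan"]}

```bash
mkdir -p pics; ls; python3 - <<'E'
from cell import *
import cv2,numpy as np
s=read_state();print(s['time'],s['ee_pos'],s['ee_rot'],s['finger_gap'],hold_point_z if not callable(hold_point_z) else hold_point_z())
for n in("scene","side","wrist"):
    f=grab_frame(n);cv2.imwrite(f"pics/{n}0.png",f["image"]);np.savez(f"{n}0.npz",**f)
    print(n,np.round(f["camera_matrix"],1).tolist(),np.round(f["view"],3).tolist())
E
```

```text
pics
0.0 [ 0.16359193 -0.55050999  0.23037227] [[ 9.58594758e-01  2.84773436e-01 -4.24554817e-04]
 [ 2.84773703e-01 -9.58592656e-01  2.01437639e-03]
 [ 1.66665756e-04 -2.05187270e-03 -9.99997881e-01]] 1.0011168621907345 0.0187
scene [[377.5, 0.0, 317.0], [0.0, 377.5, 197.9], [0.0, 0.0, 1.0]] [[0.716, 0.698, -0.005, -0.425], [0.546, -0.564, -0.62, -0.257], [-0.436, 0.441, -0.785, 1.627], [0.0, 0.0, 0.0, 1.0]]
side [[446.4, 0.0, 319.5], [0.0, 446.4, 201.3], [0.0, 0.0, 1.0]] [[0.904, -0.428, -0.019, -0.53], [-0.307, -0.615, -0.726, 0.276], [0.299, 0.662, -0.687, 1.551], [0.0, 0.0, 0.0, 1.0]]
wrist [[315.9, 0.0, 315.6], [0.0, 315.9, 200.6], [0.0, 0.0, 1.0]] [[0.285, -0.958, -0.001, -0.575], [-0.924, -0.275, 0.267, -0.035], [-0.256, -0.075, -0.964, 0.378], [0.0, 0.0, 0.0, 1.0]]
```

View pics/scene0.png

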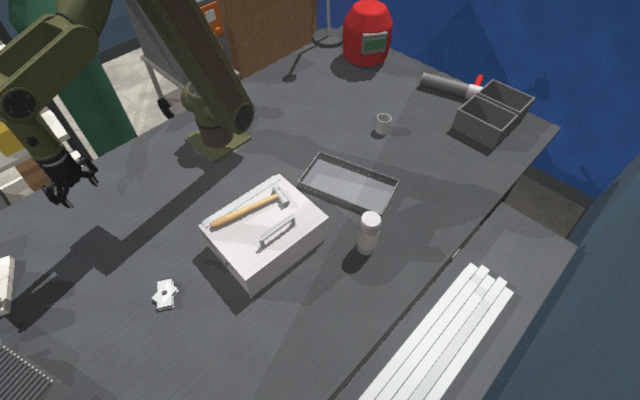

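View pics/side0.png

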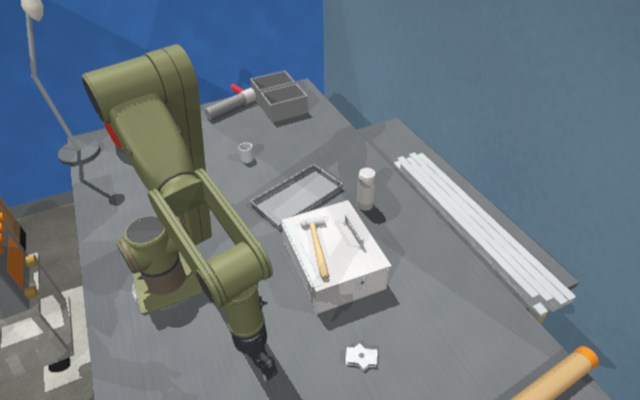

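The scene view shows the box lid around (265,225), the hammer from its handle end (212,222) to the head (281,196), the bar from (262,241) to (295,220), the tray around (348,184), the can (370,232), the magnet (165,293) and the cup (383,124). The side view shows the same things. I'll zoom in for precise pixels.

```bash
cat > h.py <<'E'
import numpy as np,cv2
def cam(n):
    f=np.load(n+".npz"); return f["image"],f["camera_matrix"],f["view"]
def ray(c,p):
    _,K,V=c; d=V[:3,:3].T@np.linalg.solve(K,[p[0],p[1],1]); return -V[:3,:3].T@V[:3,3],d/np.linalg.norm(d)
def plane(c,p,z):
    o,d=ray(c,p); return o+d*(z-o[2])/d[2]
def tri(a,pa,b,pb):
    X=cv2.triangulatePoints(a[1]@a[2][:3],b[1]@b[2][:3],np.float64(pa).reshape(2,1),np.float64(pb).reshape(2,1)).ravel()
    return X[:3]/X[3]
def proj(c,X):
    q=c[1]@(c[2][:3,:3]@np.asarray(X)+c[2][:3,3]); return q[:2]/q[2]
E
python3 - <<'E'
from h import *
a=cam("scene0");b=cam("side0")
A=cv2.resize(a[0][145:295,190:410],(800,545),interpolation=cv2.INTER_CUBIC)
B=cv2.resize(b[0][155:311,240:400],(600,585),interpolation=cv2.INTER_CUBIC)
cv2.imwrite("pics/sc1.png",A);cv2.imwrite("pics/si1.png",B)
for n,c in(("s",a),("d",b)):
    h=cv2.cvtColor(c[0],cv2.COLOR_BGR2HSV);m=cv2.inRange(h,(8,80,80),(28,255,255))
    if n=="s": m[:170]=0;m[250:]=0;m[:,:195]=0;m[:,320:]=0
    else: m[:200]=0;m[300:]=0;m[:,:295]=0;m[:,345:]=0
    k=max(cv2.findContours(m,0,1)[0],key=cv2.contourArea)
    print(n,cv2.minAreaRect(k),cv2.fitLine(k,2,0,.01,.01).ravel())
E
```

```text
s ((243.70004272460938, 209.90000915527344), (7.602630615234375, 72.00138854980469), 63.43495178222656) [  0.90929   -0.416163 243.94928  210.5     ]
d ((318.7176208496094, 250.72940063476562), (55.53419494628906, 6.724843502044678), 77.47119140625) [2.3602892e-01 9.7174603e-01 3.1832742e+02 2.5074336e+02]
```

View pics/sc1.png

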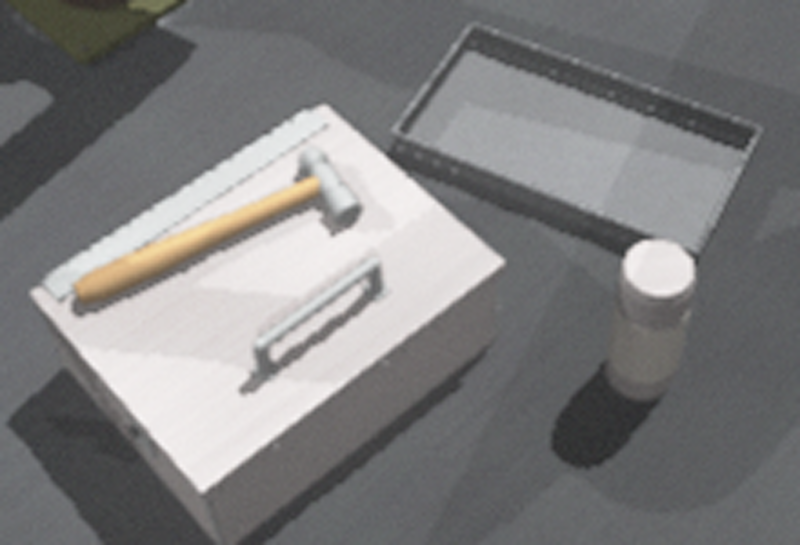

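View pics/si1.png

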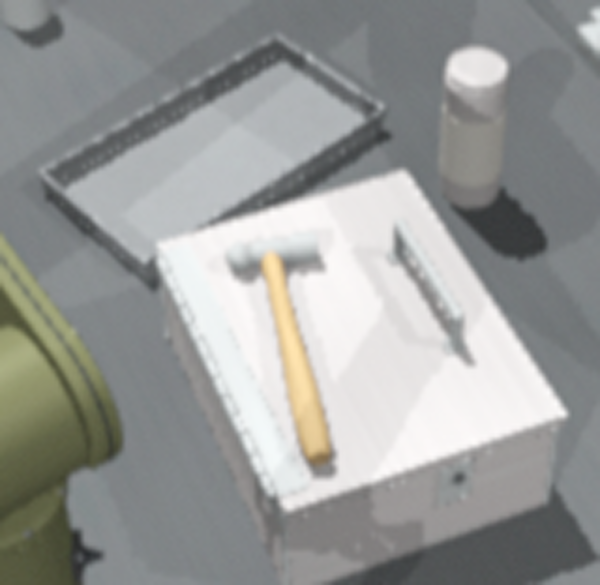

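The zooms give matched pixels for the lid corners, bar ends, hammer handle and head ends, and tray rim corners. Next I triangulate them.

```bash
cat > m.py <<'E'
from h import *
a=cam("scene0");b=cam("side0")
P=dict(lid_h_my=((38,292),(285,505)),lid_f_my=((205,490),(565,413)),lid_f_py=((503,262),(405,170)),lid_h_py=((325,105),(158,243)),
bar_my=((262,345),(460,318)),bar_py=((377,258),(398,228)),ham_end=((82,290),(318,458)),ham_j=((322,187),(272,258)),head1=((312,158),(232,256)),head2=((347,212),(320,245)),
t_mp=((473,27),(43,173)),t_pp=((760,130),(283,38)),t_pm=((697,250),(383,108)),t_mm=((395,132),(150,268)),can=((659,262),(477,68)))
R={}
for k,(p,q) in P.items():
    pa=np.array([190,145])+np.array(p)/3.636; qb=np.array([240,155])+np.array(q)/3.75
    X=tri(a,pa,b,qb);R[k]=X
    print(k,X.round(3),np.round(proj(a,X)-pa,1),np.round(proj(b,X)-qb,1))
E
python3 m.py; python3 - <<'E'
from h import *
a=cam("scene0");b=cam("side0")
print("mag",plane(a,(165,293),.02).round(3),"cup",plane(a,(383,119),.07).round(3),plane(b,(246,147),.07).round(3))
E
```

```text
lid_h_my [ 0.414 -0.344  0.124] [ 0.1 -0.2] [0.1 0.1]
lid_f_my [ 0.667 -0.364  0.126] [-0.1  0.3] [-0.1 -0.1]
lid_f_py [ 0.686 -0.041  0.129] [ 0.1 -0.2] [0.1 0.1]
lid_h_py [ 0.432 -0.023  0.125] [ 0.1 -0.3] [0.1 0.2]
bar_my [ 0.621 -0.259  0.166] [-0.2  0.6] [-0.3 -0.3]
bar_py [ 0.625 -0.136  0.164] [-0.4  1.1] [-0.4 -0.6]
ham_end [ 0.454 -0.323  0.14 ] [-0.2  0.6] [-0.3 -0.3]
ham_j [ 0.515 -0.1    0.139] [ 0.  -0.1] [0.1 0.1]
head1 [ 0.483 -0.083  0.14 ] [ 0.1 -0.4] [0.2 0.2]
head2 [ 0.559 -0.11   0.147] [-0.2  0.5] [-0.2 -0.3]
t_mp [0.391 0.227 0.023] [ 0.  -0.1] [0.  0.1]
t_pp [0.717 0.319 0.027] [-0.2  0.7] [-0.3 -0.4]
t_pm [0.764 0.154 0.027] [-0.   0.1] [-0. -0.]
t_mm [0.442 0.053 0.021] [-0.5  1.4] [-0.6 -0.9]
can [0.801 0.026 0.168] [-0.3  0.8] [-0.3 -0.4]
mag [ 0.469 -0.545  0.02 ] cup [0.477 0.52  0.07 ] [0.473 0.523 0.07 ]
```

Heights check out: lid about 0.126–0.13, bar about 0.165–0.17, tray rim about 0.025. I'm moving above the hammer at (0.509, -0.128), with a roll of about +1.0.

Emit:
step_arm(plan=[{"x": 1.7, "y": 2.1, "z": 0, "roll": 0.05}, {"x": 3.4, "y": 4.2, "z": 0, "roll": 0.1}, {"x": 5.2, "y": 6.3, "z": 0, "roll": 0.15}, {"x": 6.9, "y": 8.4, "z": 0, "roll": 0.2}, {"x": 8.6, "y": 10.6, "z": 0, "roll": 0.25}], hand=8.5, squeeze=40)

```text
time: 0.57
ee_pos: [0.2502, -0.4441, 0.231]
ee_rot: [[0.857, 0.515, -0.0], [0.515, -0.857, 0.001], [0.0, -0.001, -1.0]]
force: [0.3, -0.1, 0.3]
finger_gap: 0.995
gripper_force: 0.0
```

Emit:
step_arm(plan=[{"x": 1.7, "y": 2.1, "z": 0, "roll": 0.05}, {"x": 3.4, "y": 4.2, "z": 0, "roll": 0.1}, {"x": 5.2, "y": 6.3, "z": 0, "roll": 0.15}, {"x": 6.9, "y": 8.4, "z": 0, "roll": 0.2}, {"x": 8.6, "y": 10.6, "z": 0, "roll": 0.25}])

```text
time: 0.98
ee_pos: [0.3363, -0.338, 0.2311]
ee_rot: [[0.703, 0.711, -0.0], [0.711, -0.703, 0.0], [0.0, -0.0, -1.0]]
force: [0.3, 0.2, 0.4]
finger_gap: 0.994
gripper_force: 0.0
```

Emit:
step_arm(plan=[{"x": 1.7, "y": 2.1, "z": 0, "roll": 0.05}, {"x": 3.4, "y": 4.2, "z": 0, "roll": 0.1}, {"x": 5.2, "y": 6.3, "z": 0, "roll": 0.15}, {"x": 6.9, "y": 8.4, "z": 0, "roll": 0.2}, {"x": 8.6, "y": 10.6, "z": 0, "roll": 0.25}])

```text
time: 1.4
ee_pos: [0.4223, -0.232, 0.2311]
ee_rot: [[0.505, 0.863, -0.0], [0.863, -0.505, 0.0], [-0.0, -0.0, -1.0]]
force: [0.5, -0.6, -0.5]
finger_gap: 0.994
gripper_force: 0.0
```

Emit:
step_arm(plan=[{"x": 1.7, "y": 2.1, "z": 0, "roll": 0.05}, {"x": 3.4, "y": 4.2, "z": 0, "roll": 0.1}, {"x": 5.2, "y": 6.3, "z": 0, "roll": 0.15}, {"x": 7.8, "y": 8.6, "z": 0, "roll": 0.2}, {"x": 8.7, "y": 10.4, "z": 0, "roll": 0.25}])

```text
time: 1.82
ee_pos: [0.5117, -0.1276, 0.2312]
ee_rot: [[0.275, 0.961, 0.002], [0.961, -0.275, 0.0], [0.001, 0.002, -1.0]]
force: [0.1, 0.3, 0.9]
finger_gap: 0.998
gripper_force: 0.0
```

```bash
python3 - <<'E'
from cell import *
from h import *
f=grab_frame("wrist");np.savez("wrist1.npz",**f);c=cam("wrist1");cv2.imwrite("pics/w1.png",c[0])
h=cv2.cvtColor(c[0],cv2.COLOR_BGR2HSV);m=cv2.inRange(h,(8,80,80),(28,255,255))
k=max(cv2.findContours(m,0,1)[0],key=cv2.contourArea)
r=cv2.boxPoints(cv2.minAreaRect(k));print(r.round(0).tolist())
W=np.array([plane(c,p[0],.144)[:2] for p in k],np.float32)
v=cv2.fitLine(W,2,0,.01,.01).ravel();u=v[:2]*np.sign(v[1]);print(v,np.arctan2(u[1],u[0]))
t=(W-v[2:])@u;print(v[2:]+u*t.min(),v[2:]+u*t.max())
s=read_state();print(s['ee_pos'])
p=s['ee_pos'][:2]-v[2:];print("offset of tcp left of handle",u[0]*p[1]-u[1]*p[0])
E
```

```text
[[294.0, 176.0], [319.0, 176.0], [322.0, 346.0], [297.0, 346.0]]
[ 0.26450306  0.96438485  0.49161416 -0.17841187] 1.3031077
[ 0.47233635 -0.2486992 ] [ 0.5118221 -0.1047333]
[ 0.51193824 -0.12480283  0.23109163]
offset of tcp left of handle -0.0054204737868190425
```

View pics/w1.png

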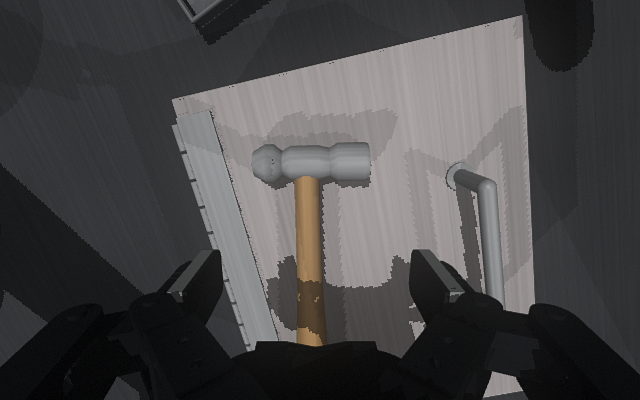

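The wrist view shows the handle running down from (307,176), between the fingers. The TCP is about 5 mm to its +x side, so I correct that and descend.

Emit:
step_arm(plan=[{"x": -0.6, "y": -0.2, "z": -1, "roll": 0.01}, {"x": -0.6, "y": -0.2, "z": -3, "roll": 0.01}, {"x": -0.6, "y": -0.2, "z": -5, "roll": 0.01}, {"x": -0.6, "y": -0.2, "z": -7, "roll": 0.01}, {"x": -0.6, "y": -0.2, "z": -8, "roll": 0.01}])

```text
time: 2.28
ee_pos: [0.5009, -0.1307, 0.149]
ee_rot: [[0.269, 0.963, -0.004], [0.963, -0.269, 0.001], [0.0, -0.004, -1.0]]
force: [-0.2, -0.1, -0.6]
finger_gap: 0.995
gripper_force: 0.0
```

Emit:
step_arm(plan=[{"x": 0, "y": 0, "z": -0.6}, {"x": 0, "y": 0, "z": -1.2}, {"x": 0, "y": 0, "z": -1.7}, {"x": 0, "y": 0, "z": -1.8}, {"x": 0, "y": 0, "z": -1.8}])

```text
invalid input at $.plan[0]: expected keys x, y, z, roll
```

Emit:
step_arm(plan=[{"x": 0, "y": 0, "z": 0}, {"x": 0, "y": 0, "z": 0}, {"x": 0, "y": 0, "z": 0}, {"x": 0, "y": 0, "z": 0}, {"x": 0, "y": 0, "z": 0}], hand=1.0, squeeze=60)

```text
invalid input at $.plan[0]: expected keys x, y, z, roll
```

Emit:
step_arm(plan=[{"x": 0, "y": 0, "z": 0}, {"x": 0, "y": 0, "z": 0}, {"x": 0, "y": 0, "z": 0}, {"x": 0, "y": 0, "z": 0}, {"x": 0, "y": 0, "z": 0}])

```text
invalid input at $.plan[0]: expected keys x, y, z, roll
```

Emit:
step_arm(plan=[{"x": 0.3, "y": 0.3, "z": -0.6, "roll": 0}, {"x": 0.3, "y": 0.3, "z": -1.2, "roll": 0}, {"x": 0.3, "y": 0.3, "z": -1.7, "roll": 0}, {"x": 0.3, "y": 0.3, "z": -1.8, "roll": 0}, {"x": 0.3, "y": 0.3, "z": -1.8, "roll": 0}])

```text
time: 2.7
ee_pos: [0.506, -0.1283, 0.1335]
ee_rot: [[0.269, 0.963, 0.0], [0.963, -0.269, -0.0], [-0.0, 0.0, -1.0]]
force: [0.1, 0.2, 0.7]
finger_gap: 0.999
gripper_force: 0.0
```

Emit:
step_arm(plan=[{"x": 0, "y": 0, "z": 0, "roll": 0}, {"x": 0, "y": 0, "z": 0, "roll": 0}, {"x": 0, "y": 0, "z": 0, "roll": 0}, {"x": 0, "y": 0, "z": 0, "roll": 0}, {"x": 0, "y": 0, "z": 0, "roll": 0}], hand=1.0, squeeze=60)

```text
time: 3.12
ee_pos: [0.5059, -0.1283, 0.1336]
ee_rot: [[0.269, 0.963, 0.0], [0.963, -0.269, -0.0], [-0.0, 0.001, -1.0]]
force: [-0.5, -0.3, -0.3]
finger_gap: 0.299
gripper_force: 0.0
```

Emit:
step_arm(plan=[{"x": 0, "y": 0, "z": 0, "roll": 0}, {"x": 0, "y": 0, "z": 0, "roll": 0}, {"x": 0, "y": 0, "z": 0, "roll": 0}, {"x": 0, "y": 0, "z": 0, "roll": 0}, {"x": 0, "y": 0, "z": 0, "roll": 0}])

```text
time: 3.53
ee_pos: [0.506, -0.1283, 0.1337]
ee_rot: [[0.269, 0.963, 0.001], [0.963, -0.269, -0.0], [-0.0, 0.001, -1.0]]
force: [-0.2, 0.8, 5.5]
finger_gap: 0.202
gripper_force: 58.9
```

The grip is a little high (opening 17 mm on a 20 mm handle, with an upward wedge force of 5.5 N). I reopen, lower by 3 mm and grip again.

Emit:
step_arm(plan=[{"x": 0, "y": 0, "z": 0, "roll": 0}, {"x": 0, "y": 0, "z": 0, "roll": 0}, {"x": 0, "y": 0, "z": 0, "roll": 0}, {"x": 0, "y": 0, "z": -0.2, "roll": 0}, {"x": 0, "y": 0, "z": -0.3, "roll": 0}], hand=4.0)

```text
time: 3.95
ee_pos: [0.5055, -0.1281, 0.1298]
ee_rot: [[0.269, 0.963, -0.001], [0.963, -0.269, 0.0], [0.0, -0.001, -1.0]]
force: [0.1, -0.5, -0.4]
finger_gap: 0.465
gripper_force: 0.0
```

Emit:
step_arm(plan=[{"x": 0, "y": 0, "z": 0, "roll": 0}, {"x": 0, "y": 0, "z": 0, "roll": 0}, {"x": 0, "y": 0, "z": 0, "roll": 0}, {"x": 0, "y": 0, "z": 0, "roll": 0}, {"x": 0, "y": 0, "z": 0, "roll": 0}], hand=1.0, squeeze=70)

```text
time: 4.37
ee_pos: [0.506, -0.1283, 0.1305]
ee_rot: [[0.269, 0.963, 0.001], [0.963, -0.269, -0.0], [-0.0, 0.001, -1.0]]
force: [-0.3, 0.0, 1.4]
finger_gap: 0.212
gripper_force: 68.8
```

Emit:
step_arm(plan=[{"x": 0, "y": 0, "z": 0, "roll": 0}, {"x": 0, "y": 0, "z": 0, "roll": 0}, {"x": 0, "y": 0, "z": 0, "roll": 0}, {"x": 0, "y": 0, "z": 0, "roll": 0}, {"x": 0, "y": 0, "z": 0, "roll": 0}])

```text
time: 4.78
ee_pos: [0.506, -0.1283, 0.1304]
ee_rot: [[0.269, 0.963, 0.001], [0.963, -0.269, -0.0], [0.0, 0.001, -1.0]]
force: [1.3, 0.2, 1.7]
finger_gap: 0.205
gripper_force: 69.1
```

Emit:
step_arm(plan=[{"x": 0, "y": 0, "z": 0.4, "roll": 0}, {"x": 0, "y": 0, "z": 1, "roll": 0}, {"x": 0, "y": 0, "z": 2, "roll": 0}, {"x": 0, "y": 0, "z": 3, "roll": 0}, {"x": 0, "y": 0, "z": 4, "roll": 0}])

```text
time: 5.2
ee_pos: [0.5056, -0.1282, 0.1713]
ee_rot: [[0.269, 0.963, -0.0], [0.963, -0.269, 0.0], [0.0, -0.0, -1.0]]
force: [0.1, 0.0, -4.6]
finger_gap: 0.205
gripper_force: 68.5
```

Emit:
step_arm(plan=[{"x": 0, "y": 0, "z": 1, "roll": 0}, {"x": 0, "y": 0, "z": 2, "roll": 0}, {"x": 0, "y": 0, "z": 3.5, "roll": 0}, {"x": 0, "y": 0, "z": 5, "roll": 0}, {"x": 0, "y": 0, "z": 6, "roll": 0}])

```text
time: 5.62
ee_pos: [0.5063, -0.1284, 0.2325]
ee_rot: [[0.269, 0.963, 0.002], [0.963, -0.269, -0.001], [-0.0, 0.002, -1.0]]
force: [0.7, -0.6, -3.9]
finger_gap: 0.202
gripper_force: 68.6
```

```bash
python3 - <<'E'
from cell import *
from h import *
for n in("scene","side","wrist"):
    f=grab_frame(n);np.savez(n+"2.npz",**f)
a=cam("scene2");b=cam("side2");w=cam("wrist2")
A=cv2.resize(a[0][90:250,150:390],(600,400));B=cv2.resize(b[0][90:290,220:420],(400,400))
cv2.imwrite("pics/lift.png",np.vstack([np.hstack([A,B])[:,:800],np.hstack([cv2.resize(w[0],(320,200)),np.zeros((200,480,3),np.uint8)])]))
s=read_state();print(s['force'],s['ee_pos'],s['moment'],s['finger_gap'])
E
```

```text
[ 0.17005146  0.41986449 -3.2811759 ] [ 0.50638206 -0.12842133  0.23147718] [0.01585473 0.09172821 0.00147356] 0.20527281645480291
```

View pics/lift.png

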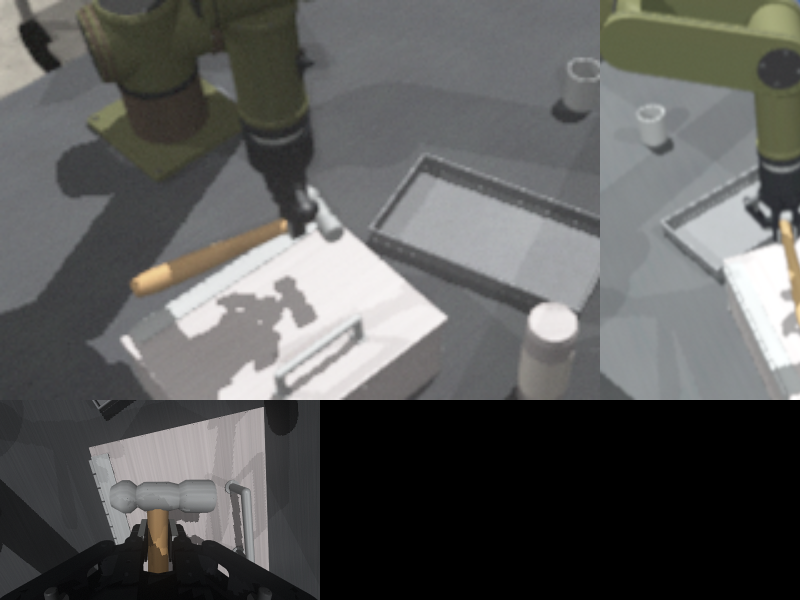

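The picture shows the hammer lifted and level in the grip, carrying 3.3 N. I carry it to the tray: TCP goal (0.65, 0.209), yaw 0.29.

Emit:
step_arm(plan=[{"x": 0.2, "y": 0.6, "z": 0.3, "roll": -0.02}, {"x": 0.7, "y": 1.9, "z": 0.8, "roll": -0.06}, {"x": 1.4, "y": 3.6, "z": 1.3, "roll": -0.11}, {"x": 2.2, "y": 5.4, "z": 1.8, "roll": -0.16}, {"x": 3.0, "y": 7.2, "z": 2, "roll": -0.21}])

```text
time: 6.18
ee_pos: [0.5355, -0.0556, 0.2498]
ee_rot: [[0.466, 0.885, -0.001], [0.885, -0.466, 0.0], [-0.0, -0.001, -1.0]]
force: [0.6, -0.5, -4.1]
finger_gap: 0.204
gripper_force: 68.6
```

Emit:
step_arm(plan=[{"x": 0.8, "y": 1.9, "z": 0, "roll": -0.06}, {"x": 1.7, "y": 3.8, "z": 0, "roll": -0.12}, {"x": 2.5, "y": 5.7, "z": 0, "roll": -0.18}, {"x": 3.4, "y": 7.6, "z": 0, "roll": -0.24}, {"x": 4.2, "y": 9.5, "z": 0, "roll": -0.3}])

```text
time: 6.6
ee_pos: [0.5773, 0.0398, 0.2488]
ee_rot: [[0.707, 0.707, -0.003], [0.707, -0.707, 0.0], [-0.002, -0.002, -1.0]]
force: [-0.1, -0.1, -2.9]
finger_gap: 0.209
gripper_force: 68.5
```

Emit:
step_arm(plan=[{"x": 0.8, "y": 1.9, "z": 0, "roll": -0.06}, {"x": 1.7, "y": 3.8, "z": 0, "roll": -0.12}, {"x": 2.5, "y": 5.7, "z": 0, "roll": -0.18}, {"x": 3.4, "y": 7.6, "z": 0, "roll": -0.24}, {"x": 4.2, "y": 9.5, "z": 0, "roll": -0.29}])

```text
time: 7.02
ee_pos: [0.6193, 0.1347, 0.2486]
ee_rot: [[0.88, 0.476, -0.003], [0.476, -0.88, -0.0], [-0.003, -0.001, -1.0]]
force: [0.7, 0.1, -3.7]
finger_gap: 0.205
gripper_force: 68.5
```

Emit:
step_arm(plan=[{"x": 0.7, "y": 1.9, "z": 0, "roll": -0.06}, {"x": 1.5, "y": 3.6, "z": 0, "roll": -0.11}, {"x": 2.2, "y": 5.4, "z": 0, "roll": -0.15}, {"x": 2.7, "y": 6.8, "z": 0, "roll": -0.19}, {"x": 3.0, "y": 7.5, "z": 0, "roll": -0.21}])

```text
time: 7.43
ee_pos: [0.6495, 0.2109, 0.2482]
ee_rot: [[0.959, 0.284, -0.003], [0.284, -0.959, 0.0], [-0.003, -0.001, -1.0]]
force: [0.4, 0.5, -3.0]
finger_gap: 0.206
gripper_force: 68.6
```

```bash
python3 - <<'E'
from cell import *
from h import *
for n in("scene","side","wrist"):
    f=grab_frame(n);np.savez(n+"3.npz",**f)
a=cam("scene3");b=cam("side3");w=cam("wrist3")
A=cv2.resize(a[0][80:240,250:450],(400,320));B=cv2.resize(b[0][90:250,200:400],(400,320))
cv2.imwrite("pics/tray.png",np.vstack([np.hstack([A,B]),np.hstack([cv2.resize(w[0],(448,280)),np.zeros((280,352,3),np.uint8)])]))
s=read_state();print(s['force'],s['ee_pos'],s['ee_rot'].round(3).tolist(),s['moment'])
E
```

```text
[-0.37672805 -0.35417707 -3.75778099] [0.64901809 0.20908539 0.24843847] [[0.958, 0.286, -0.003], [0.286, -0.958, -0.001], [-0.003, 0.0, -1.0]] [-0.02975159  0.03620992  0.00829976]
```

View pics/tray.png

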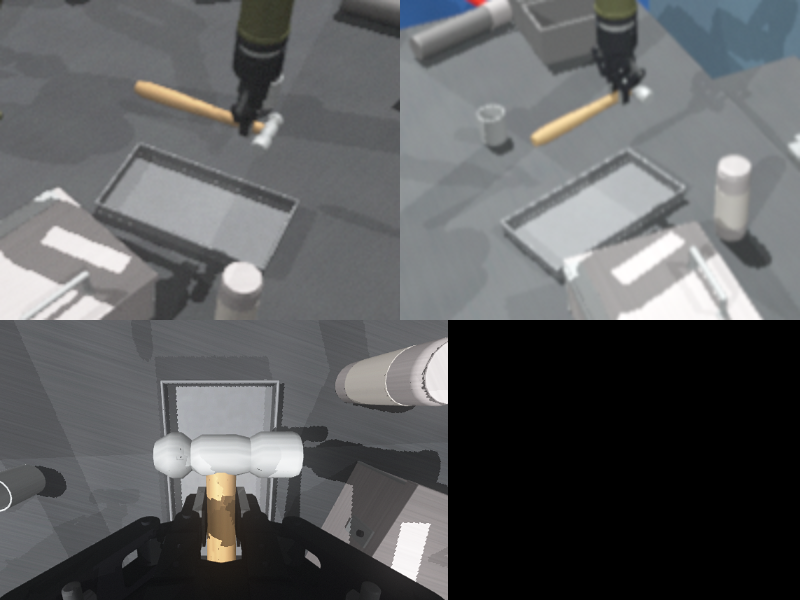

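The hammer sits over the tray, aligned: tray columns 162–278, handle at 221. I descend, with the last part slow.

Emit:
step_arm(plan=[{"x": 0, "y": 0, "z": -1.5, "roll": 0}, {"x": 0, "y": 0, "z": -4.5, "roll": 0}, {"x": 0, "y": 0, "z": -8, "roll": 0}, {"x": 0, "y": 0, "z": -11.5, "roll": 0}, {"x": 0, "y": 0, "z": -14.5, "roll": 0}])

```text
time: 8.0
ee_pos: [0.6482, 0.2073, 0.1029]
ee_rot: [[0.959, 0.285, -0.002], [0.285, -0.959, -0.001], [-0.003, 0.0, -1.0]]
force: [0.7, -0.4, -4.1]
finger_gap: 0.206
gripper_force: 68.6
```

Emit:
step_arm(plan=[{"x": 0, "y": 0, "z": -2.5, "roll": 0}, {"x": 0, "y": 0, "z": -4.5, "roll": 0}, {"x": 0, "y": 0, "z": -6.3, "roll": 0}, {"x": 0, "y": 0, "z": -7.5, "roll": 0}, {"x": 0, "y": 0, "z": -8.2, "roll": 0}])

```text
time: 8.42
ee_pos: [0.6482, 0.2075, 0.0211]
ee_rot: [[0.959, 0.284, -0.004], [0.284, -0.959, -0.001], [-0.004, 0.0, -1.0]]
force: [-0.0, -1.3, -3.9]
finger_gap: 0.206
gripper_force: 68.6
```

Emit:
step_arm(plan=[{"x": 0, "y": 0, "z": -0.3, "roll": 0}, {"x": 0, "y": 0, "z": -0.6, "roll": 0}, {"x": 0, "y": 0, "z": -0.9, "roll": 0}, {"x": 0, "y": 0, "z": -1.1, "roll": 0}, {"x": 0, "y": 0, "z": -1.3, "roll": 0}])

```text
time: 8.83
ee_pos: [0.6504, 0.209, 0.0111]
ee_rot: [[0.959, 0.285, 0.002], [0.285, -0.959, 0.0], [0.002, 0.0, -1.0]]
force: [-0.6, 0.7, -3.4]
finger_gap: 0.205
gripper_force: 68.6
```

Emit:
step_arm(plan=[{"x": 0, "y": 0, "z": -0.1, "roll": 0}, {"x": 0, "y": 0, "z": -0.2, "roll": 0}, {"x": 0, "y": 0, "z": -0.3, "roll": 0}, {"x": 0, "y": 0, "z": -0.4, "roll": 0}, {"x": 0, "y": 0, "z": -0.5, "roll": 0}])

```text
time: 9.25
ee_pos: [0.6498, 0.2089, 0.0053]
ee_rot: [[0.959, 0.285, 0.0], [0.285, -0.959, 0.0], [0.0, -0.0, -1.0]]
force: [-0.0, 0.5, -3.9]
finger_gap: 0.204
gripper_force: 68.6
```

Emit:
step_arm(plan=[{"x": 0, "y": 0, "z": 0, "roll": 0}, {"x": 0, "y": 0, "z": -0.1, "roll": 0}, {"x": 0, "y": 0, "z": -0.1, "roll": 0}, {"x": 0, "y": 0, "z": -0.1, "roll": 0}, {"x": 0, "y": 0, "z": -0.1, "roll": 0}])

```text
time: 9.67
ee_pos: [0.6498, 0.2088, 0.0043]
ee_rot: [[0.959, 0.285, 0.0], [0.285, -0.959, 0.0], [0.0, -0.0, -1.0]]
force: [-0.0, 1.0, -4.1]
finger_gap: 0.207
gripper_force: 68.6
```

Emit:
step_arm(plan=[{"x": 0, "y": 0, "z": 0, "roll": 0}, {"x": 0, "y": 0, "z": -0.1, "roll": 0}, {"x": 0, "y": 0, "z": -0.1, "roll": 0}, {"x": 0, "y": 0, "z": -0.1, "roll": 0}, {"x": 0, "y": 0, "z": -0.1, "roll": 0}])

```text
time: 10.08
ee_pos: [0.65, 0.2089, 0.0036]
ee_rot: [[0.959, 0.285, 0.001], [0.285, -0.959, 0.0], [0.001, 0.0, -1.0]]
force: [-0.3, 0.4, -2.5]
finger_gap: 0.209
gripper_force: 68.8
```

Emit:
step_arm(plan=[{"x": 0, "y": 0, "z": 0, "roll": 0}, {"x": 0, "y": 0, "z": -0.1, "roll": 0}, {"x": 0, "y": 0, "z": -0.1, "roll": 0}, {"x": 0, "y": 0, "z": -0.1, "roll": 0}, {"x": 0, "y": 0, "z": -0.1, "roll": 0}])

```text
time: 10.5
ee_pos: [0.65, 0.2089, 0.0035]
ee_rot: [[0.959, 0.285, 0.001], [0.285, -0.959, 0.0], [0.001, 0.0, -1.0]]
force: [-2.2, -0.3, 4.7]
finger_gap: 0.207
gripper_force: 71.3
```

Contact: the force changed from -4 to +4.7 N. I release and rise.

Emit:
step_arm(plan=[{"x": 0, "y": 0, "z": 0, "roll": 0}, {"x": 0, "y": 0, "z": 0, "roll": 0}, {"x": 0, "y": 0, "z": 0, "roll": 0}, {"x": 0, "y": 0, "z": 0, "roll": 0}, {"x": 0, "y": 0, "z": 0, "roll": 0}], hand=4.5)

```text
time: 10.92
ee_pos: [0.6498, 0.2088, 0.0021]
ee_rot: [[0.959, 0.285, -0.0], [0.285, -0.959, 0.0], [-0.0, -0.0, -1.0]]
force: [0.2, 0.8, -0.1]
finger_gap: 0.526
gripper_force: 0.0
```

Emit:
step_arm(plan=[{"x": 0, "y": 0, "z": 0.5, "roll": 0}, {"x": 0, "y": 0, "z": 2, "roll": 0}, {"x": 0, "y": 0, "z": 5, "roll": 0}, {"x": 0, "y": 0, "z": 8.5, "roll": 0}, {"x": 0, "y": 0, "z": 12, "roll": 0}])

```text
time: 11.33
ee_pos: [0.649, 0.2086, 0.1229]
ee_rot: [[0.959, 0.285, -0.002], [0.285, -0.959, -0.001], [-0.002, -0.0, -1.0]]
force: [1.0, -0.1, 0.2]
finger_gap: 0.531
gripper_force: 0.0
```

Emit:
step_arm(plan=[{"x": 0, "y": 0, "z": 3, "roll": 0}, {"x": 0, "y": 0, "z": 6, "roll": 0}, {"x": 0, "y": 0, "z": 9, "roll": 0}, {"x": 0, "y": 0, "z": 11, "roll": 0}, {"x": 0, "y": 0, "z": 12, "roll": 0}], hand=8.5)

```text
time: 11.75
ee_pos: [0.6513, 0.2092, 0.2469]
ee_rot: [[0.959, 0.285, 0.006], [0.285, -0.959, 0.002], [0.007, 0.0, -1.0]]
force: [0.2, -0.8, 0.3]
finger_gap: 0.998
gripper_force: 0.0
```

```bash
python3 - <<'E'
from cell import *
from h import *
for n in("scene","side","wrist"):
    f=grab_frame(n);np.savez(n+"4.npz",**f)
a=cam("scene4");b=cam("side4");w=cam("wrist4")
A=cv2.resize(a[0][130:250,250:450],(400,240));B=cv2.resize(b[0][140:260,220:420],(400,240))
cv2.imwrite("pics/laid.png",np.vstack([np.hstack([A,B]),np.hstack([cv2.resize(w[0],(512,320)),np.zeros((320,288,3),np.uint8)])]))
s=read_state();print(s['force'],s['ee_pos'],s['ee_rot'].round(3).tolist())
E
```

```text
[ 0.15456764  0.82553767 -0.05745079] [0.64978391 0.2088046  0.24266016] [[0.959, 0.285, 0.001], [0.285, -0.959, 0.0], [0.001, 0.0, -1.0]]
```

View pics/laid.png

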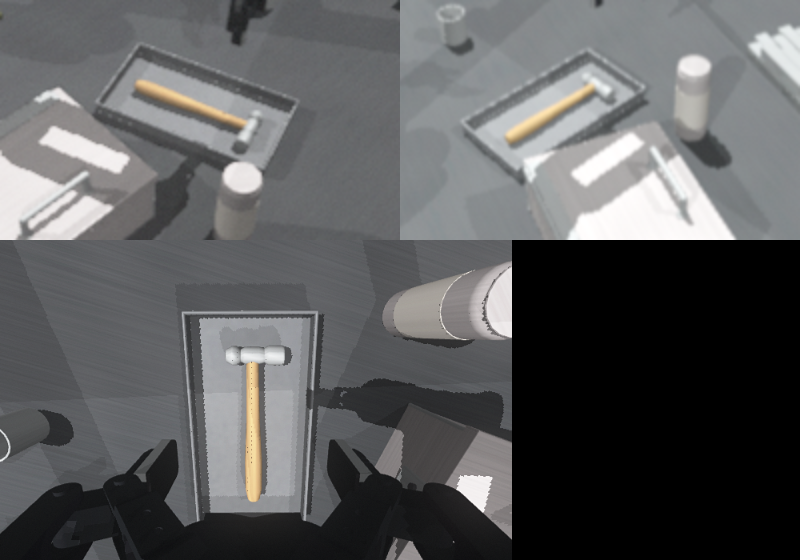

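The hammer lies flat in the tray. In the wrist part of the picture it runs from (255,355) to (253,500), well inside the walls. Next I go above the lid handle.

Emit:
step_arm(plan=[{"x": -0.1, "y": -2, "z": 0, "roll": 0.06}, {"x": -0.2, "y": -4, "z": 0, "roll": 0.12}, {"x": -0.3, "y": -6, "z": 0, "roll": 0.18}, {"x": -0.4, "y": -8, "z": 0, "roll": 0.24}, {"x": -0.6, "y": -10.1, "z": 0, "roll": 0.305}])

```text
time: 12.32
ee_pos: [0.6422, 0.1069, 0.2391]
ee_rot: [[0.827, 0.562, -0.005], [0.562, -0.827, -0.0], [-0.005, -0.003, -1.0]]
force: [-0.2, -1.0, 0.1]
finger_gap: 0.994
gripper_force: 0.0
```

Emit:
step_arm(plan=[{"x": -0.1, "y": -2, "z": 0, "roll": 0.06}, {"x": -0.2, "y": -4, "z": 0, "roll": 0.12}, {"x": -0.3, "y": -6, "z": 0, "roll": 0.18}, {"x": -0.4, "y": -8, "z": 0, "roll": 0.24}, {"x": -0.6, "y": -10.1, "z": 0, "roll": 0.305}])

```text
time: 12.73
ee_pos: [0.6362, 0.006, 0.2392]
ee_rot: [[0.62, 0.784, -0.005], [0.785, -0.62, 0.0], [-0.003, -0.004, -1.0]]
force: [-0.3, -0.7, 0.4]
finger_gap: 0.994
gripper_force: 0.0
```

Emit:
step_arm(plan=[{"x": -0.1, "y": -2, "z": 0, "roll": 0.06}, {"x": -0.2, "y": -4, "z": 0, "roll": 0.12}, {"x": -0.3, "y": -6, "z": 0, "roll": 0.18}, {"x": -0.4, "y": -8, "z": 0, "roll": 0.24}, {"x": -0.6, "y": -10.1, "z": 0, "roll": 0.305}])

```text
time: 13.15
ee_pos: [0.6302, -0.0947, 0.2392]
ee_rot: [[0.356, 0.935, -0.005], [0.935, -0.356, 0.001], [-0.001, -0.005, -1.0]]
force: [-0.6, -0.2, 0.7]
finger_gap: 0.996
gripper_force: 0.0
```

Emit:
step_arm(plan=[{"x": -0.1, "y": -2, "z": 0, "roll": 0.06}, {"x": -0.2, "y": -4, "z": 0, "roll": 0.12}, {"x": -0.3, "y": -6, "z": 0, "roll": 0.18}, {"x": -0.4, "y": -8.5, "z": 0, "roll": 0.24}, {"x": -0.5, "y": -10.1, "z": 0, "roll": 0.305}])

```text
time: 13.57
ee_pos: [0.6252, -0.1969, 0.2391]
ee_rot: [[0.06, 0.998, -0.005], [0.998, -0.06, 0.001], [0.001, -0.005, -1.0]]
force: [0.2, 0.5, -0.3]
finger_gap: 0.994
gripper_force: 0.0
```

```bash
python3 - <<'E'
from cell import *
from h import *
f=grab_frame("wrist");np.savez("wrist5.npz",**f);c=cam("wrist5");cv2.imwrite("pics/w5.png",c[0])
s=read_state();print(s['ee_pos'],s['ee_rot'].round(3).tolist())
for X in((.627,-.196,.17),(.6265,-.136,.17),(.6195,-.256,.17)):print(proj(c,X))
E
```

```text
[ 0.62508358 -0.19972146  0.23900609] [[0.058, 0.998, -0.005], [0.998, -0.058, -0.001], [-0.002, -0.005, -1.0]]
[318.68102975 210.46491268]
[312.67514409 122.45741107]
[313.24689869 287.18096116]
```

View pics/w5.png

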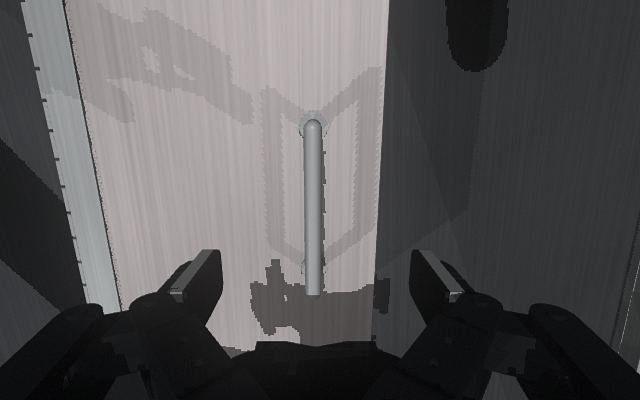

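The wrist view shows the bar from (313,120) to (314,296), centred between the fingers, giving a bar centre of about (0.623, -0.198). I descend onto it and close.

Emit:
step_arm(plan=[{"x": -0.1, "y": 0.1, "z": -1, "roll": 0}, {"x": -0.2, "y": 0.1, "z": -3, "roll": 0}, {"x": -0.2, "y": 0.1, "z": -5, "roll": 0}, {"x": -0.2, "y": 0.1, "z": -7, "roll": 0}, {"x": -0.2, "y": 0.1, "z": -8.2, "roll": 0}])

```text
time: 14.03
ee_pos: [0.622, -0.1918, 0.1554]
ee_rot: [[0.063, 0.998, -0.007], [0.998, -0.063, 0.003], [0.003, -0.007, -1.0]]
force: [-0.2, 0.5, -0.2]
finger_gap: 0.995
gripper_force: 0.0
```

Emit:
step_arm(plan=[{"x": 0, "y": 0, "z": -0.4, "roll": 0}, {"x": 0, "y": 0, "z": -0.6, "roll": 0}, {"x": 0, "y": 0, "z": -0.6, "roll": 0}, {"x": 0, "y": 0, "z": -0.6, "roll": 0}, {"x": 0, "y": 0, "z": -0.6, "roll": 0}], hand=3.0, squeeze=40)

```text
time: 14.45
ee_pos: [0.6255, -0.1942, 0.1553]
ee_rot: [[0.062, 0.998, 0.002], [0.998, -0.062, -0.001], [-0.0, 0.002, -1.0]]
force: [-0.7, 0.2, -0.3]
finger_gap: 0.351
gripper_force: 0.0
```

Emit:
step_arm(plan=[{"x": 0, "y": 0, "z": 0, "roll": 0}, {"x": 0, "y": 0, "z": 0, "roll": 0}, {"x": 0, "y": 0, "z": 0, "roll": 0}, {"x": 0, "y": 0, "z": 0, "roll": 0}, {"x": 0, "y": 0, "z": 0, "roll": 0}], hand=0.3)

```text
time: 14.87
ee_pos: [0.6228, -0.1942, 0.1553]
ee_rot: [[0.062, 0.998, -0.003], [0.998, -0.062, 0.0], [-0.0, -0.003, -1.0]]
force: [-5.4, 0.5, 4.7]
finger_gap: 0.121
gripper_force: 39.0
```

Emit:
step_arm(plan=[{"x": 0, "y": 0, "z": 0, "roll": 0}, {"x": 0, "y": 0, "z": 0, "roll": 0}, {"x": 0, "y": 0, "z": 0, "roll": 0}, {"x": 0, "y": 0, "z": 0, "roll": 0}, {"x": 0, "y": 0, "z": 0, "roll": 0}])

```text
time: 15.28
ee_pos: [0.6228, -0.1941, 0.1553]
ee_rot: [[0.062, 0.998, -0.003], [0.998, -0.062, 0.0], [-0.0, -0.003, -1.0]]
force: [-4.4, -0.5, 5.1]
finger_gap: 0.122
gripper_force: 39.0
```

The bar is gripped. I lift along the hinge arc (205 mm along and 45 mm up from the axis), checking the force after each call.

Emit:
step_arm(plan=[{"x": -0.3, "y": 0, "z": 0.35, "roll": 0}, {"x": -0.45, "y": 0, "z": 1.05, "roll": 0}, {"x": -0.65, "y": 0.05, "z": 1.75, "roll": 0}, {"x": -0.9, "y": 0.05, "z": 2.45, "roll": 0}, {"x": -1.15, "y": 0.05, "z": 3.15, "roll": 0}], squeeze=55)

```text
time: 15.7
ee_pos: [0.6137, -0.1936, 0.1865]
ee_rot: [[0.062, 0.998, 0.001], [0.998, -0.062, 0.0], [0.0, 0.001, -1.0]]
force: [2.8, 0.2, -6.1]
finger_gap: 0.116
gripper_force: 53.6
```

Emit:
step_arm(plan=[{"x": -0.45, "y": 0.05, "z": 1.0, "roll": 0}, {"x": -0.9, "y": 0.05, "z": 2.0, "roll": 0}, {"x": -1.45, "y": 0.1, "z": 2.95, "roll": 0}, {"x": -2.0, "y": 0.15, "z": 3.9, "roll": 0}, {"x": -2.65, "y": 0.15, "z": 4.8, "roll": 0}])

```text
time: 16.12
ee_pos: [0.5877, -0.1921, 0.2358]
ee_rot: [[0.062, 0.998, 0.004], [0.998, -0.062, -0.0], [-0.0, 0.004, -1.0]]
force: [5.3, 1.3, -3.3]
finger_gap: 0.113
gripper_force: 53.7
```

Emit:
step_arm(plan=[{"x": -0.6, "y": 0.05, "z": 0.85, "roll": 0}, {"x": -1.3, "y": 0.1, "z": 1.7, "roll": 0}, {"x": -2.05, "y": 0.15, "z": 2.5, "roll": 0}, {"x": -2.85, "y": 0.2, "z": 3.25, "roll": 0}, {"x": -3.7, "y": 0.25, "z": 3.95, "roll": 0}])

```text
time: 16.53
ee_pos: [0.5512, -0.1899, 0.2761]
ee_rot: [[0.062, 0.998, 0.006], [0.998, -0.062, -0.001], [-0.001, 0.006, -1.0]]
force: [6.5, 0.4, -0.5]
finger_gap: 0.112
gripper_force: 53.6
```

Emit:
step_arm(plan=[{"x": -0.45, "y": 0.05, "z": 0.35, "roll": 0}, {"x": -0.9, "y": 0.05, "z": 0.65, "roll": 0}, {"x": -1.3, "y": 0.1, "z": 1.0, "roll": 0}, {"x": -1.6, "y": 0.1, "z": 1.2, "roll": 0}, {"x": -1.75, "y": 0.1, "z": 1.3, "roll": 0}])

```text
time: 16.95
ee_pos: [0.534, -0.1889, 0.2891]
ee_rot: [[0.062, 0.998, 0.007], [0.998, -0.062, -0.001], [-0.001, 0.007, -1.0]]
force: [7.0, 0.5, -1.3]
finger_gap: 0.113
gripper_force: 53.6
```

Emit:
step_arm(plan=[{"x": 0, "y": 0, "z": 0, "roll": 0}, {"x": 0, "y": 0, "z": 0, "roll": 0}, {"x": 0, "y": 0, "z": 0, "roll": 0}, {"x": 0, "y": 0, "z": 0, "roll": 0}, {"x": 0, "y": 0, "z": 0, "roll": 0}])

```text
time: 17.37
ee_pos: [0.5344, -0.1889, 0.2889]
ee_rot: [[0.062, 0.998, 0.007], [0.998, -0.062, -0.001], [-0.001, 0.007, -1.0]]
force: [6.1, 0.6, 0.3]
finger_gap: 0.12
gripper_force: 53.8
```

```bash
python3 - <<'E'
from cell import *
from h import *
for n in("scene","side"):
    f=grab_frame(n);np.savez(n+"6.npz",**f)
a=cam("scene6");b=cam("side6")
A=cv2.resize(a[0][100:300,190:390],(400,400),interpolation=2);B=cv2.resize(b[0][100:300,240:440],(400,400),interpolation=2)
cv2.imwrite("pics/open.png",np.hstack([A,B]))
s=read_state();p=s['ee_pos'];print(s['force'],p,s['finger_gap'])
# angle from gripper displacement since grasp (0.6228,-0.1941,0.1553)
d=p-np.array([.6228,-.1941,.1553]);u=np.array([.998,-.062])
x=.205+d[:2]@u;z=.045+d[2];print("angle",np.degrees(np.arctan2(z,x)-np.arctan2(.045,.205)),"r",np.hypot(x,z))
E
```

```text
[6.70351175 0.55910282 1.86735293] [ 0.53438591 -0.18890099  0.28889232] 0.1183078181982798
angle 44.515295476020974 r 0.2131984608121614
```

View pics/open.png

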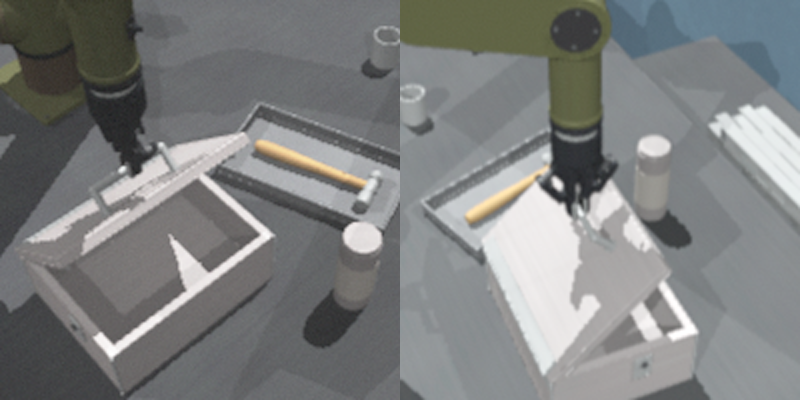

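The lid is open with the bar still in the grip: scene free corners near crop (248,137) and (68,247), side near free corner about (670,270). I check the angle from those.

```bash
python3 - <<'E'
from h import *
a=cam("scene6");b=cam("side6")
X=tri(a,(224,222),b,(375,235));print("tri",X.round(3))
h=np.array([.4195,-.1835,.125]);u=np.array([.998,-.062,0]);v=np.array([.062,.998,0]);w=np.array([0,0,1.])
for t in(41,43,45,47,49):
    r=np.radians(t);x=.259*np.cos(r)-.005*np.sin(r);z=.259*np.sin(r)+.005*np.cos(r)
    C=[h+u*x+w*z+v*s*.164 for s in(-1,1)]
    print(t,C[0].round(3),proj(b,C[0]).round(1),proj(a,C[0]).round(1),proj(a,C[1]).round(1))
B=b[0][215:255,350:400];A=a[0][150:190,290:330];D=a[0][205:245,200:250]
cv2.imwrite("pics/cor.png",np.hstack([cv2.resize(q,(260,260),interpolation=2) for q in(B,A,D)]))
E
```

```text
tri [ 0.595 -0.351  0.304]
41 [ 0.601 -0.359  0.299] [375.4 234.3] [221.1 232.2] [315.6 168.9]
43 [ 0.595 -0.359  0.305] [373.7 233.3] [219.2 229.3] [314.2 166.3]
45 [ 0.589 -0.358  0.312] [371.8 232.5] [217.3 226.4] [312.7 163.6]
47 [ 0.582 -0.358  0.318] [369.8 231.6] [215.4 223.5] [311.2 160.9]
49 [ 0.575 -0.357  0.324] [367.8 230.9] [213.4 220.5] [309.6 158.2]
```

View pics/cor.png

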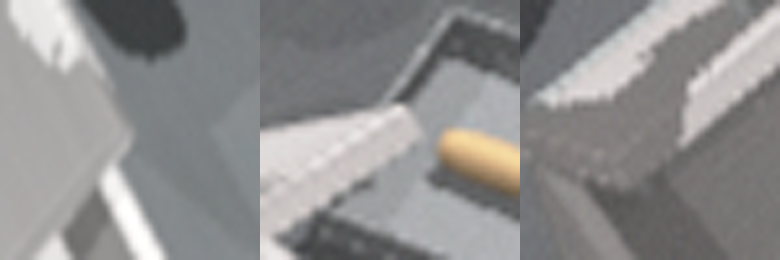

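```bash
python3 - <<'E'
from h import *
a=cam("scene6");b=cam("side6")
h=np.array([.4195,-.1835,.125]);u=np.array([.998,-.062,0]);v=np.array([.062,.998,0]);w=np.array([0,0,1.])
def P(t,x,z,s):
    r=np.radians(t);return h+u*(x*np.cos(r)-z*np.sin(r))+w*(x*np.sin(r)+z*np.cos(r))+v*s
print("shut bias f_py",(np.array([328.3,217.1])-proj(a,P(0,.259,.005,.164))).round(1),"f_my",(np.array([246.4,279.8])-proj(a,P(0,.259,.005,-.164))).round(1),"side f_my",(np.array([390.7,265.1])-proj(b,P(0,.259,.005,-.164))).round(1))
print("shut bar", (np.array([262.1,239.9])-proj(a,P(0,.205,.045,-.06))).round(1),(np.array([293.7,216])-proj(a,P(0,.205,.045,.06))).round(1))
for t in(41,43,45,47):
    print(t,"lip my scene",proj(a,P(t,.259,-.011,-.164)).round(1),"side",proj(b,P(t,.259,-.011,-.164)).round(1),"lip py",proj(a,P(t,.259,-.011,.164)).round(1),"bar",proj(a,P(t,.205,.045,-.06)).round(1),proj(a,P(t,.205,.045,.06)).round(1))
X=tri(a,(221.5,233.9),b,(375.4,235));d=X-h;print("tri lip",X.round(3),np.degrees(np.arctan2(d[2],d@u)+np.arctan2(.011,.259)), "v",d@v)
# bar in the scene view: bright ridge across the row of pixels near its ends
E
```

```text
shut bias f_py [-1.7  1. ] f_my [0.2 0.4] side f_my [0. 1.]
shut bar [-0.2  1. ] [ 0.1 -0.5]
41 lip my scene [224.3 237.3] side [378.4 236. ] lip py [318.  173.7] bar [239.8 197.1] [273.8 175.4]
43 lip my scene [222.5 234.5] side [376.8 235. ] lip py [316.7 171. ] bar [238.3 195. ] [272.4 173.3]
45 lip my scene [220.7 231.6] side [375.1 234. ] lip py [315.3 168.3] bar [236.8 192.8] [270.9 171.2]
47 lip my scene [218.8 228.7] side [373.3 233.1] lip py [313.9 165.6] bar [235.2 190.6] [269.5 169.2]
tri lip [ 0.602 -0.359  0.294] 43.63548212644947 v -0.1639187219585145
```

All cues agree on about 43.8°, so I nudge +1.2° along the arc.

Emit:
step_arm(plan=[{"x": -0.1, "y": 0, "z": 0.05, "roll": 0}, {"x": -0.2, "y": 0, "z": 0.1, "roll": 0}, {"x": -0.3, "y": 0, "z": 0.15, "roll": 0}, {"x": -0.4, "y": 0, "z": 0.2, "roll": 0}, {"x": -0.4, "y": 0, "z": 0.2, "roll": 0}])

```text
time: 17.88
ee_pos: [0.5307, -0.1887, 0.2916]
ee_rot: [[0.062, 0.998, 0.008], [0.998, -0.062, -0.001], [-0.001, 0.008, -1.0]]
force: [8.3, 2.1, 3.6]
finger_gap: 0.113
gripper_force: 53.7
```

Emit:
step_arm(plan=[{"x": 0, "y": 0, "z": 0, "roll": 0}, {"x": 0, "y": 0, "z": 0, "roll": 0}, {"x": 0, "y": 0, "z": 0, "roll": 0}, {"x": 0, "y": 0, "z": 0, "roll": 0}, {"x": 0, "y": 0, "z": 0, "roll": 0}])

```text
time: 18.3
ee_pos: [0.5307, -0.1887, 0.2916]
ee_rot: [[0.062, 0.998, 0.008], [0.998, -0.062, -0.001], [-0.001, 0.008, -1.0]]
force: [7.2, 1.1, 3.9]
finger_gap: 0.115
gripper_force: 53.8
```

```bash
python3 - <<'E'
from cell import *
from h import *
import time
a=cam("scene6");f=grab_frame("scene")
# measured image shift of the free edge's +y lip since the last look
s0=np.float32([[[311.5,166.2]],[[314.6,170.3]],[[221.5,233.9]],[[237.5,195]]])
g=lambda i:cv2.cvtColor(i,cv2.COLOR_BGR2GRAY)
p,st,e=cv2.calcOpticalFlowPyrLK(g(a[0]),g(f["image"]),s0,None,winSize=(13,13));print((p-s0).reshape(-1,2).round(2).tolist(),st.ravel())
s=read_state();p=s['ee_pos'];d=p-np.array([.6228,-.1941,.1553]);x=.205+d[:2]@np.array([.998,-.062])
print(p,s['force'],s['finger_gap'],s['gripper_force'],np.abs(s['qvel']).max(),"angle by x",np.degrees(np.arccos(x/.2099))-12.38)
E
```

```text
[[0.28999999165534973, -0.9900000095367432], [-0.20000000298023224, -0.6200000047683716], [-1.1799999475479126, -1.4299999475479126], [-0.03999999910593033, -0.18000000715255737]] [1 1 1 1]
[ 0.53075143 -0.18868919  0.29154281] [7.83438699 2.17560785 3.30231546] 0.10996414810134646 53.78980815410614 0.0025836172054671206 angle by x 45.11324690512062
```

```bash
python3 -c "from cell import *;print(close_job())"
```

```text
the job is handed in; nothing more can be done
None
```

The hammer is lying flat in the tray, and the lid is held still at an estimated 45° (good to a degree or so, with a firm grip on the bar). The can, magnet and cup were not touched, and the job was handed in at about 18 s; I viewed 11 pictures, one over the limit of 10.

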